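# Clamp the turned shaft in the inspection fixture

## Robot

A 6-joint arm with a two-finger parallel gripper is mounted at the origin on the work surface. World frame = base frame: x ahead of the robot, y to its left, z up, the work surface at z = 0. Lengths are in m, angles in degrees, forces in N, time in s.
With the tool pointing down it reaches from about 0.4 to 0.825 m from the base axis. Payload 7 kg.
Tool frame: the origin (TCP) lies at the very end of the fingers, on their centre line; the grasp point (between the pads) lies 19 mm behind it (ctrl.grip_depth is the distance from the TCP to the grasp point, in m); z points along the fingers, y is the line along which they close (so a half turn about z gives the same grasp; the last joint's range is limited). The gripper opens to 88 mm and grips with 3 to 60 N. Pads are 19 mm wide; open, the fingers measure 130 mm over their backs; the gripper's body (78 mm by 193 mm) begins 47 mm behind the grasp point.
Start: joints at [86.981, 20.546, 0.682, 0, -70.136, -16.507], TCP at [0.226, 0.636, 0.227] pointing down, gripper open.
Joint ranges: [-176.03, 176.03], [-82.01, 121.73], [-58.28, 71.71], [-173.87, 95.51], [-174.79, -0.11], [-173.66, 173.66]. Speed limits (degrees/s): [136.94, 136.94, 172.46, 180, 180, 180].

## Interface

Orientations are given as [roll, pitch, yaw] about the fixed x, y, z axes, in that order (R = Rz(yaw) Ry(pitch) Rx(roll)).
In Python, from plant import get_obs, eyes, ctrl, spotter gives the robot as it stands.
- The arm moves only by the shell command python3 -m crank 'ROWS'. ROWS is JSON, one flat list of numbers, 7 for each row, row after row: the turn, a rotation vector about the tool's x, y, z in rad, then the shift along the tool's x, y, z in mm, then the opening, from 0 (shut) to 1 (fully open). A call has 1 to 5 rows; each row shifts and turns the commanded pose from where the row before left it, along the tool's axes as they then stand; what a row does not reach is not made up. A row lasts 1/8 s, in which the tool goes at most 62.5 mm and 10.7 degrees, less where a joint would pass 70% of its speed; a pose out of reach is approached as far as the arm can. A call is refused whole if a number of a shift passes 62.5 or a number of a turn 0.188, either way. A call with a gripper value outside its range is refused whole. The fingers move at their own pace and stop on an object; the grip force is fixed at half the most. Time passes only in rows, so rows that do not move let the fingers close. It gives the time, the measured TCP pose, the force, the opening and the grip force at its end, in the units of the state.
- get_obs(): the state, without advancing time (a new reading comes with each control period).
- eyes.snapshot(name): name is "scene" or "top" or "wrist"; returns the picture (400x640x3 uint8, blue, green, red); there is no depth.
- eyes.camera_model(name): a dict with "fx", "fy", "cx", "cy" (pixels), "extrinsics" (4x4, takes a point from camera to world coordinates). Camera axes: x right, y down, z forward; pixel columns grow to the right and rows downward; lengths in m; the calibration is good to about 2 mm. A picture is of the moment at which its call begins: read the wrist's pose just before it. camera_model takes no time and is no camera call; for the wrist camera it gives the pose at the moment of the call.
- ctrl.close_job(): hands the job in; it is judged then, once.
Trained networks look in the newest picture that a camera, given by its name, has taken for a name from the list of things; names that differ only in an ending like _2 or _b are one class to them, and where a whole thing is asked for, a point or a joint stands for the part that bears it (a point fixed in the world has none). Each returns a list of dicts, best first, with "p" (0 to 1); they miss things now and then, are a little off and sometimes report something else, mostly with a low value. They report only what shows in the picture. A call takes as long as a camera call.
- spotter.outline_of(camera, target): "region" (400x640 bool, what is visible of it) and "rect" ([left, top, width, height] in pixels, round what is visible of it).
- spotter.place_of(camera, target): "location" ([column, row] in pixels: a listed point, or the origin of a listed thing).
The state is a dict: "clock": time; "joint_pos": joint angles; "qvel": joint speeds; "tau": joint torques, N m; "tool_pos": TCP position; "orientation": TCP orientation; "force": force on the tool from outside, world axes, zero at the start; "moment": the same for the moment, N m; "opening": finger opening in m; "gripper_force": force on a finger pad.
Only numpy, scipy, OpenCV 4.12 (cv2) and the standard library are available. Lean on these libraries where they do the work, as an engineer would, in place of code of your own. Each camera call takes 0.05 s, during which the arm holds its last target. There are 200 camera calls.

## Task

Clamp the turned shaft that lies in the V-block for measuring: push the steel clamp strap sideways with a finger until it is fully home against its stop pin, over the shaft. Only then push the raised cam lever all the way down, so that the pad under the strap bears on the shaft. Nothing needs picking up: leave the shaft lying where it is in its V-block and do not shift the gauges and the jar standing nearby.

Things in the scene. Friction and masses are not known exactly. Their poses are not given: they have to be found in the camera images.
- fixture: Fixed inspection fixture, position and yaw vary. Aluminium plate 170 (x) x 200 (y) x 15 mm; origin at the centre of its underside, on the table, z up. On it: dark V-block 70 x 61 mm, 62 mm high, centred at y = +50 mm, holding the shaft along x; the stud carrying the strap at y = -60 mm; the stop pin, 14 mm in diameter, 108 mm high, at x = +21.5, y = -5 mm.
- clamp_strap (a joint): Angle (rad) of the steel strap about the vertical stud. 0: fully home, along fixture +y over the shaft, against the stop pin (hard stop). Positive: swung away anticlockwise seen from above; at pi/2 it points along fixture -x. Starts at 1.1 to 1.7, limit 1.9. Friction about 0.35 N m (3 N at the nose): it stays where left.
- strap_pivot (a point): Point on the stud axis about which the strap turns, at the strap's half height (about 107 mm above the table at the start, 101 mm when clamped). The round boss here is 38 mm wide; two dark fork plates, holding the lever, reach 145 mm above the table.
- strap_nose (a point): Middle of the strap's free end face, 140 mm from the stud axis, at half height. The strap is 28 mm wide and 18 mm thick all along. With the lever raised a spring holds it up, underside 97 to 100 mm above the table; the lever's cam lowers it to 92 mm when fully down.
- cam_lever (a joint): Angle (rad) of the cam lever on the strap above the stud. It turns with the strap, in the upright plane along the strap's middle. 0: fully down (hard stop), level, pointing away from the nose; positive: raised, pi/2 would be straight up. Starts at 1.1 to 1.4, limit 1.5. Friction about 0.35 N m (4 N at the grip): it stays where left.
- lever_pivot (a point): Axis of the cam lever, crossing the stud axis, 132 mm above the table.
- lever_tip (a point): Free end of the cam lever, on its middle line, 110 mm from its axis. The outer 48 mm is a black grip 20 mm wide and 14 mm thick (7 mm either side of the middle line); inside it the steel lever is 14 mm wide and 10 mm thick; on the axis is an off-centre cam 26 mm in diameter.
- clamp_pad: Round black pad, 18 mm in diameter, under the strap 110 mm from the stud axis. It goes down with the strap as the lever closes: 2 to 5 mm above the shaft with the lever raised, touching it at about 0.75 rad, pressing with about 9 N through a spring when fully down. Origin 10 mm above its lower face.
- shaft: Turned steel shaft, loose in the V-block: 30 mm in diameter over the middle 100 mm, with thinner ends, 150 mm long in all, about 0.6 kg. Origin at its middle on its axis, 60 mm above the table; its x axis lies along it. Its top is 75 mm above the table. To be left in place.
- ring_gauge_mid (a point): Bystander: steel ring gauge lying flat, 60 mm in diameter, 22 mm high; point at its centre, half-way up.
- plug_gauge_mid (a point): Bystander: dark plug gauge standing upright, up to 34 mm in diameter, 66 mm high; point at its centre, half-way up.
- cleaner_jar_mid (a point): Bystander: small clear jar with a white cap, 48 mm in diameter, 62 mm high; point at its centre, half-way up.

How it is judged (in metres and radians):
On the way, in this order (a step that is already met when the one before it is completed fails the run):
1. the strap is fully home over the shaft while the cam lever is still raised (value of joint clamp_strap below 0.06 rad and value of joint cam_lever above 0.8 rad), for 0.2 s.
2. the cam lever is fully down, the strap is home and the pad presses on the shaft (value of joint clamp_strap below 0.06 rad and value of joint cam_lever below 0.12 rad and contact force between clamp_pad and shaft above 4 N), for 0.2 s.
At the end, for the whole second after the job is handed in: The strap is home within 0.06 rad of its stop, the cam lever is down within 0.12 rad, the pad presses on the shaft with more than 4 N, the shaft is within 8 mm and each bystander within 15 mm of where it started (all of step 2 and distance of shaft from where it was at the start of the episode below 0.008 m and distance of each of ring_gauge_mid, plug_gauge_mid, cleaner_jar_mid from where it was at the start of the episode below 0.015 m); the robot touches nothing.
It fails at once if the cam lever was pushed down before the strap was home (value of joint clamp_strap above 0.15 rad and value of joint cam_lever below 0.7 rad).
It fails at once if the shaft was shifted or lifted (distance of shaft from where it was at the start of the episode above 0.008 m).
It fails at once if a bystander was shifted or lifted (distance of any of ring_gauge_mid, plug_gauge_mid, cleaner_jar_mid from where it was at the start of the episode above 0.015 m).
It also fails if it takes over 54 s, if anything falls off the work surface, if the arm or the gripper's body presses on something with over 40 N, if the wrist force passes 120 N, or if a joint passes its speed limit or range.

## Working session

There is one attempt and no reset: what is moved stays moved. The work goes in short steps, Python scripts to look and compute and a shell command to move; the robot and the scene stay as the last step left them, time stands still between calls to the robot, and variables do not carry over. Pictures are saved under pics/ and viewed, at most 10 in all, crops included, and the job is handed in when it is done.

```bash
mkdir -p pics; cat > h.py <<'E'
import numpy as np, cv2
from plant import get_obs, eyes, ctrl, spotter
def ray(cam,px):
    m=eyes.camera_model(cam);T=np.array(m["extrinsics"])
    d=T[:3,:3]@np.array([(px[0]-m["cx"])/m["fx"],(px[1]-m["cy"])/m["fy"],1]);return T[:3,3],d
def atz(cam,px,z):
    o,d=ray(cam,px);return o+d*(z-o[2])/d[2]
E
python3 - <<'E'
from h import *
Z=dict(strap_pivot=.107,strap_nose=.107,lever_pivot=.132,lever_tip=.235,shaft=.06,ring_gauge_mid=.011,plug_gauge_mid=.033,cleaner_jar_mid=.031,fixture=0)
o=get_obs();print(o["tool_pos"],o["orientation"],o["clock"])
for c in("top","scene"):
    cv2.imwrite(f"pics/{c}0.png",eyes.snapshot(c))
    for n,z in Z.items():
        for r in spotter.place_of(c,n)[:1]: print(c,n,round(r["p"],2),np.round(r["location"]),np.round(atz(c,r["location"],z),3))
E
```

```text
[0.22547563 0.63570369 0.22562044] [ 1.79906047e+02 -7.90168436e-03 -1.95353230e+01] 0.0
top strap_pivot 0.56 [344. 225.] [0.598 0.038 0.107]
top strap_nose 0.64 [321. 290.] [0.464 0.082 0.107]
top lever_pivot 0.64 [346. 228.] [0.591 0.036 0.132]
top lever_tip 0.69 [359. 204.] [0.631 0.02  0.235]
top shaft 0.67 [295. 234.] [0.577 0.141 0.06 ]
top ring_gauge_mid 0.75 [242. 246.] [0.548 0.264 0.011]
top plug_gauge_mid 0.6 [283. 165.] [0.732 0.175 0.033]
top cleaner_jar_mid 0.92 [332. 167.] [0.731 0.064 0.031]
top fixture 0.86 [311. 230.] [0.588 0.108 0.   ]
scene strap_pivot 0.81 [324. 175.] [0.598 0.043 0.107]
scene strap_nose 0.58 [384. 150.] [0.452 0.076 0.107]
scene lever_pivot 0.77 [324. 165.] [0.594 0.037 0.132]
scene lever_tip 0.51 [305. 140.] [0.633 0.031 0.235]
scene shaft 0.88 [366. 212.] [0.57  0.151 0.06 ]
scene ring_gauge_mid 0.67 [410. 254.] [0.549 0.268 0.011]
scene plug_gauge_mid 0.57 [316. 269.] [0.73  0.173 0.033]
scene cleaner_jar_mid 0.85 [284. 233.] [0.728 0.064 0.031]
scene fixture 0.8 [343. 215.] [0.588 0.098 0.   ]
```

View pics/top0.png

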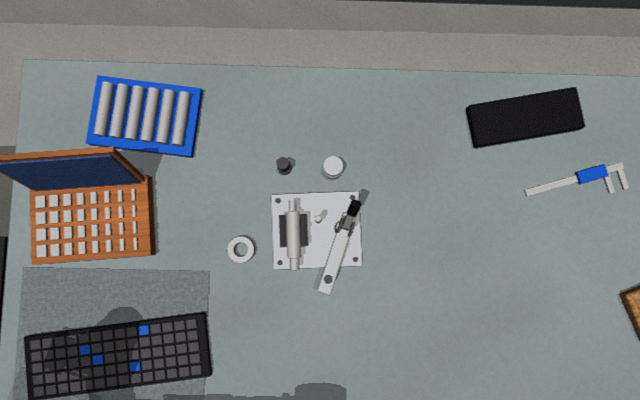

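View pics/scene0.png

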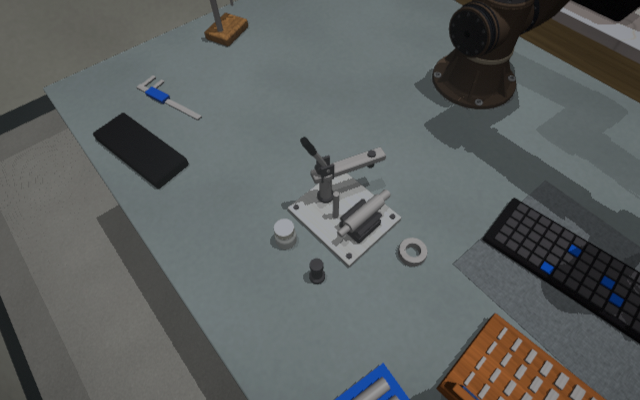

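The pictures show the fixture nearly aligned with the world axes (yaw about 2°). The strap points toward the robot: nose at px (321,290) top, boss at (344,225). The lever leans away from the nose, and the stop pin is at (320,216). I'll close the fingers, turn to yaw 2° and go to the -y side of the nose.

```bash
python3 -m crank '[0,0,-0.187,0,0,0,0, 0,0,-0.187,0,0,0,0, 0,0,0,19,53,0,0, 0,0,0,19,53,0,0, 0,0,0,19,53,0,0]' | tail -c 500; python3 -m crank '[0,0,0,19,53,0,0, 0,0,0,19,53,0,0, 0,0,0,19,53,0,0, 0,0,0,19,53,0,0, 0,0,0,19,53,0,0]' | tail -c 500; python3 -m crank '[0,0,0,19,53,0,0, 0,0,0,19,53,0,0, 0,0,0,19,53,0,0, 0,0,0,19,53,0,0, 0,0,0,0,0,0,0]'
```

```text
clock: 1.62
tool_pos: [0.2883, 0.4776, 0.2265]
orientation: [-180.0, -0.0, 1.9]
force: [0.5, -0.1, 0.4]
opening: 0.0432
gripper_force: 0.0
clock: 2.25
tool_pos: [0.392, 0.2158, 0.227]
orientation: [-180.0, -0.0, 1.9]
force: [0.8, 0.7, 0.4]
opening: 0.0003
gripper_force: 0.0
clock: 2.88
tool_pos: [0.4752, 0.0048, 0.2264]
orientation: [180.0, 0.0, 1.6]
force: [-0.3, 1.1, -0.6]
opening: 0.0004
gripper_force: 0.0
```

```bash
python3 - <<'E'
from h import *
cv2.imwrite("pics/w1.png",eyes.snapshot("wrist"))
for n,z in dict(strap_pivot=.107,strap_nose=.107,lever_pivot=.132,shaft=.06).items():
    for r in spotter.place_of("wrist",n)[:1]: print(n,round(r["p"],2),np.round(r["location"]),np.round(atz("wrist",r["location"],z),3))
E
```

```text
strap_pivot 0.62 [279.  42.] [0.591 0.042 0.107]
strap_nose 0.73 [233. 208.] [0.457 0.083 0.107]
lever_pivot 0.68 [279.  37.] [0.591 0.041 0.132]
shaft 0.79 [164.  71.] [0.571 0.154 0.06 ]
```

View pics/w1.png

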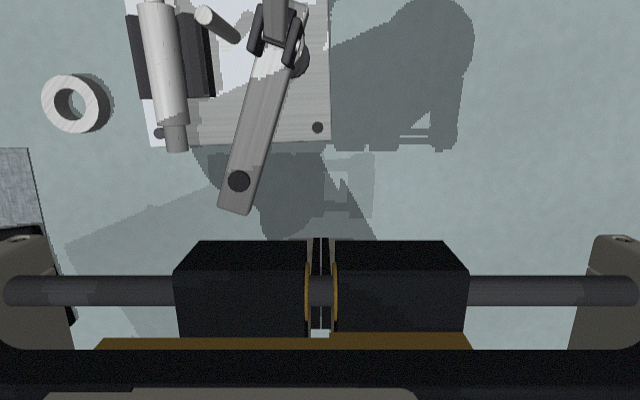

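Wrist view: strap nose at px (233,208) and boss at (279,42). The fingers sit clear on the strap's trailing side. Next I go down and start pushing.

```bash
python3 -m crank '[0,0,0,0,0,44,0, 0,0,0,0,0,44,0, 0,0,0,0,0,44,0, 0,0,0,-2,-16,0,0, 0,0,0,-1,-16,0,0]'; python3 -m crank '[0,0,0,3,-18,0,0, 0,0,0,4,-18,0,0, 0,0,0,7,-14,0,0, 0,0,0,8,-14,0,0, 0,0,0,0,0,0,0]'
```

```text
clock: 3.75
tool_pos: [0.4712, 0.042, 0.0959]
orientation: [-180.0, -0.1, 2.0]
force: [1.0, 0.6, 1.2]
opening: 0.0003
gripper_force: 0.1
clock: 4.38
tool_pos: [0.4913, 0.106, 0.0944]
orientation: [-180.0, -0.0, 1.9]
force: [-0.5, -0.3, -0.1]
opening: 0.0003
gripper_force: 0.0
```

```bash
python3 - <<'E'
from h import *
cv2.imwrite("pics/w2.png",eyes.snapshot("wrist"))
eyes.snapshot("scene")
for c in("wrist","scene"):
    for r in spotter.place_of(c,"strap_nose")[:2]: print(c,round(r["p"],2),np.round(r["location"]),np.round(atz(c,r["location"],.107),3))
E
```

```text
wrist 0.66 [237. 240.] [0.502 0.144 0.107]
wrist 0.36 [ 98. 131.] [0.55  0.201 0.107]
scene 0.71 [389. 177.] [0.496 0.136 0.107]
```

View pics/w2.png

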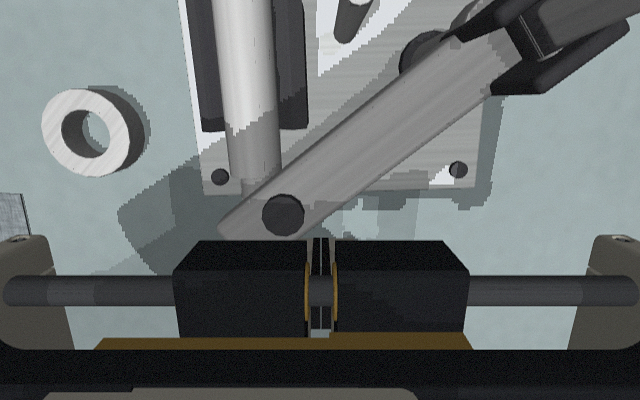

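The strap follows the finger: nose at px (237,240), about 43° to go. I continue along the arc.

```bash
python3 -m crank '[0,0,0,12,-11,0,0, 0,0,0,13,-10,0,0, 0,0,0,13,-6,0,0, 0,0,0,13,-5,0,0, 0,0,0,0,0,0,0]'; python3 -m crank '[0,0,0,8,-3,0,0, 0,0,0,8,-3,0,0, 0,0,0,5,0,0,0, 0,0,0,4,0,0,0, 0,0,0,0,0,0,0]'
```

```text
clock: 5.2
tool_pos: [0.5419, 0.1391, 0.0944]
orientation: [-180.0, -0.1, 1.9]
force: [-1.0, -0.1, -0.6]
opening: 0.0005
gripper_force: 0.0
clock: 5.82
tool_pos: [0.5615, 0.1454, 0.0934]
orientation: [180.0, 0.4, 1.9]
force: [-17.1, 5.1, 5.8]
opening: 0.0001
gripper_force: 8.5
```

Contact at 17 N, so the strap should be on its stop. I back off and check.

```bash
python3 -m crank '[0,0,0,2,0,0,0, 0,0,0,0,0,0,0, 0,0,0,-15,0,0,0, 0,0,0,-30,0,0,0, 0,0,0,0,0,-60,0]'; python3 -m crank '[0,0,0,0,0,-60,0, 0,0,0,0,0,-40,0, 0,0,0,0,0,0,0]' ; python3 - <<'E'
from h import *
o=get_obs();print(o["tool_pos"])
for c in("top","scene","wrist"):
    im=eyes.snapshot(c);cv2.imwrite(f"pics/{c}3.png",cv2.resize(im[120:320,200:480],None,fx=2.5,fy=2.5) if c=="top" else im)
    for n,z in dict(strap_nose=.107,lever_pivot=.132,lever_tip=.235).items():
        for r in spotter.place_of(c,n)[:1]: print(c,n,round(r["p"],2),np.round(r["location"]),np.round(atz(c,r["location"],z),3))
E
```

```text
clock: 6.45
tool_pos: [0.5179, 0.1419, 0.1512]
orientation: [179.8, 0.5, 1.9]
force: [2.6, 0.8, 1.2]
opening: 0.0006
gripper_force: 0.0
clock: 6.82
tool_pos: [0.5246, 0.1449, 0.2592]
orientation: [-179.7, -0.5, 1.9]
force: [0.0, -0.3, -1.2]
opening: 0.0005
gripper_force: 0.0
[0.52464517 0.14493554 0.25920327]
top strap_nose 0.8 [277. 228.] [0.587 0.177 0.107]
top lever_pivot 0.58 [344. 228.] [0.592 0.039 0.132]
top lever_tip 0.78 [376. 223.] [ 0.599 -0.012  0.235]
scene strap_nose 0.63 [372. 213.] [0.586 0.178 0.107]
scene lever_pivot 0.7 [326. 166.] [0.591 0.043 0.132]
scene lever_tip 0.9 [312. 118.] [ 0.587 -0.005  0.235]
wrist strap_nose 0.86 [282. 117.] [0.582 0.179 0.107]
wrist lever_pivot 0.69 [456. 113.] [0.591 0.035 0.132]
wrist lever_tip 0.79 [612. 119.] [ 0.593 -0.005  0.235]
```

View pics/wrist3.png

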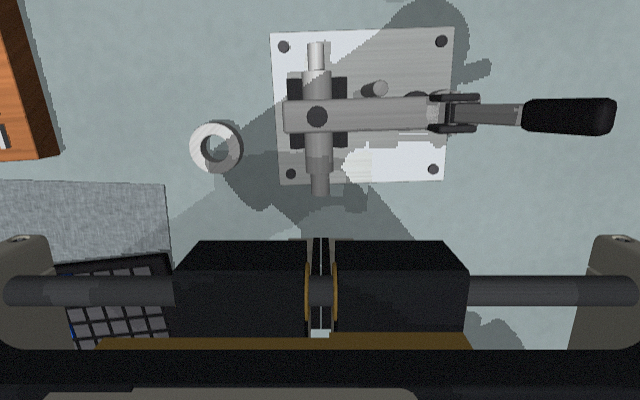

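View pics/scene3.png

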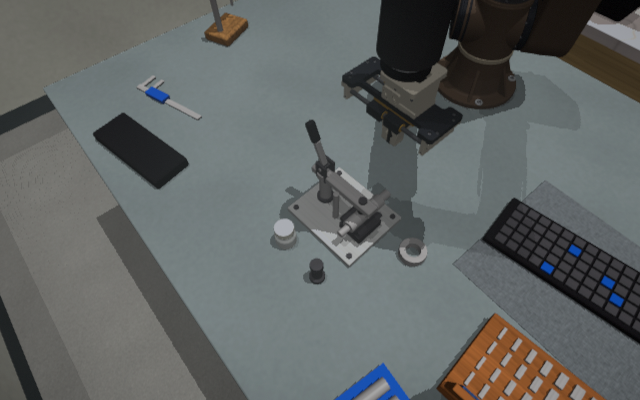

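Strap is home: the wrist view shows it from (282,117) to (456,113), over the shaft and against the pin. The lever is still raised at about 1.15 rad, with its tip at px (612,119). I move to the nose side of the lever, level with the grip.

```bash
python3 -m crank '[0,0,0,33,41,0,0, 0,0,0,33,41,0,0, 0,0,0,0,0,22,0, 0,0,0,0,0,22,0, 0,0,0,0,0,0,0]'; python3 -m crank '[0,0,0,0,17,0,0, 0,0,0,0,17,1,0, 0,0,0,0,10,4,0, 0,0,0,0,10,6,0, 0,0,0,0,0,0,0]'; python3 - <<'E'
from h import *
for c in("top","scene"):
    cv2.imwrite(f"pics/{c}4.png",eyes.snapshot(c))
    for r in spotter.place_of(c,"lever_tip")[:1]: print(c,np.round(r["p"],2),r["location"],[np.round(atz(c,r["location"],z),3) for z in(.18,.2,.22)])
E
```

```text
clock: 8.05
tool_pos: [0.5898, 0.0635, 0.2088]
orientation: [179.9, 0.2, 1.9]
force: [0.2, 0.0, -0.2]
opening: 0.0006
gripper_force: 0.0
clock: 8.68
tool_pos: [0.5931, 0.0092, 0.2002]
orientation: [-180.0, -0.1, 1.8]
force: [-0.5, 0.2, 0.6]
opening: 0.0006
gripper_force: 0.2
scene 0.79 [302.9, 122.2] [array([ 0.577, -0.05 ,  0.18 ]), array([ 0.588, -0.035,  0.2  ]), array([ 0.599, -0.019,  0.22 ])]
```

View pics/scene4.png

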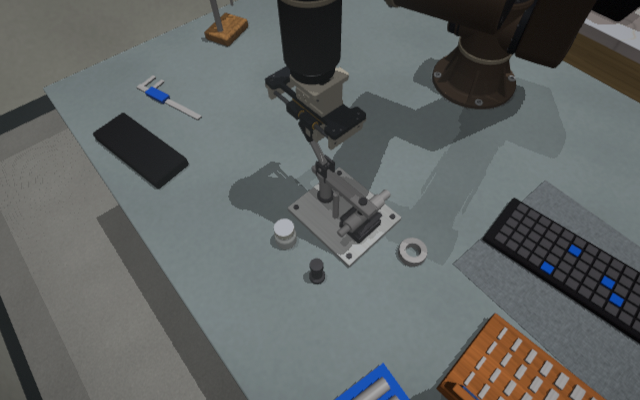

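The lever follows (tip at px (303,122)). I continue the arc down.

```bash
python3 -m crank '[0,0,0,0,9,6,0, 0,0,0,0,8,7,0, 0,0,0,0,7,11,0, 0,0,0,0,6,11,0, 0,0,0,0,0,0,0]'; python3 -m crank '[0,0,0,0,3,12,0, 0,0,0,0,3,12,0, 0,0,0,0,0,3,0, 0,0,0,0,0,0,0]'
```

```text
clock: 9.5
tool_pos: [0.5935, -0.0208, 0.164]
orientation: [180.0, 0.0, 1.9]
force: [-0.2, -0.4, -0.6]
opening: 0.0006
gripper_force: 0.0
clock: 10.0
tool_pos: [0.5944, -0.0268, 0.1389]
orientation: [179.9, -0.1, 1.9]
force: [-0.5, -2.6, 8.6]
opening: 0.0003
gripper_force: 4.2
```

```bash
python3 -m crank '[0,0,0,0,0,2,0, 0,0,0,0,0,0,0]'; python3 -m crank '[0,0,0,0,0,3,0, 0,0,0,0,0,0,0, 0,0,0,0,0,0,0]'
```

```text
clock: 10.25
tool_pos: [0.5946, -0.0269, 0.1385]
orientation: [179.9, -0.1, 2.0]
force: [-5.4, -2.2, 18.4]
opening: 0.0005
gripper_force: 9.4
clock: 10.62
tool_pos: [0.5957, -0.027, 0.1378]
orientation: [179.9, -0.3, 2.0]
force: [-9.0, -2.7, 31.7]
opening: 0.0
gripper_force: 16.1
```

The lever is on its hard stop: force rises to 32 N with no further travel. I lift off and check.

```bash
python3 -m crank '[0,0,0,0,0,-30,0, 0,0,0,0,0,-60,0, 0,0,0,-55,0,-20,0, 0,0,0,-55,0,0,0, 0,0,0,0,0,0,0]'; python3 - <<'E'
from h import *
Z=dict(strap_nose=.101,lever_pivot=.132,lever_tip=.132,shaft=.06,ring_gauge_mid=.011,plug_gauge_mid=.033,cleaner_jar_mid=.031)
for c in("wrist","scene"):
    cv2.imwrite(f"pics/{c}5.png",eyes.snapshot(c))
    for n,z in Z.items():
        for r in spotter.place_of(c,n)[:1]: print(c,n,round(r["p"],2),np.round(r["location"]),np.round(atz(c,r["location"],z),3))
E
```

```text
clock: 11.25
tool_pos: [0.4804, -0.0301, 0.2432]
orientation: [-179.9, -0.0, 1.9]
force: [0.5, 0.0, 0.2]
opening: 0.0006
gripper_force: 0.0
wrist strap_nose 0.75 [71. 61.] [0.583 0.181 0.101]
wrist lever_pivot 0.85 [235.  46.] [0.596 0.036 0.132]
wrist lever_tip 0.56 [383.  38.] [ 0.605 -0.072  0.132]
wrist shaft 0.78 [136.  74.] [0.578 0.149 0.06 ]
wrist ring_gauge_mid 0.94 [ 58. 106.] [0.543 0.266 0.011]
scene strap_nose 0.83 [373. 213.] [0.581 0.178 0.101]
scene lever_pivot 0.72 [325. 165.] [0.591 0.039 0.132]
scene lever_tip 0.56 [296. 137.] [ 0.59  -0.063  0.132]
scene ring_gauge_mid 0.73 [410. 251.] [0.544 0.264 0.011]
scene plug_gauge_mid 0.81 [316. 268.] [0.728 0.173 0.033]
scene cleaner_jar_mid 0.62 [288. 233.] [0.723 0.069 0.031]
```

View pics/scene5.png

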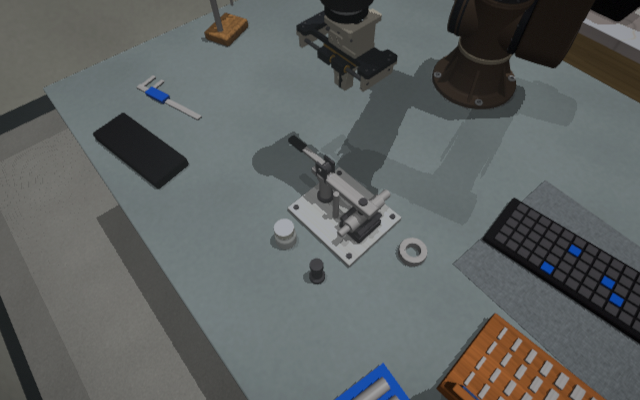

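View pics/wrist5.png

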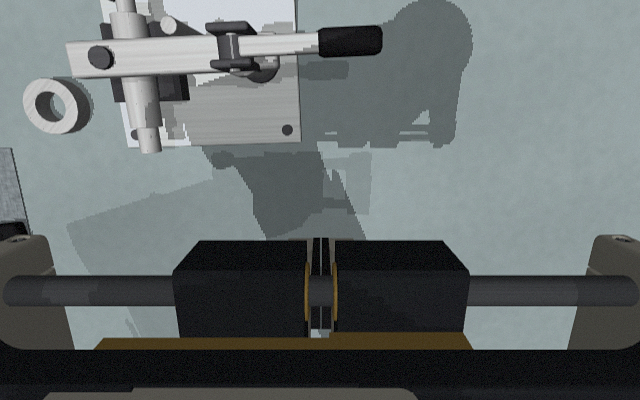

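Lever is level (tip at px (296,137) scene, (383,38) wrist) and the bystanders are in place. There was a small side force on the lever during the press, so I nudge the strap against its stop once more to be sure.

```bash
python3 -m crank '[0,0,0,14,-44,0,0, 0,0,0,14,-44,0,0, 0,0,0,14,-44,0,0, 0,0,0,14,-44,0,0, 0,0,0,0,0,0,0]'; python3 -m crank '[0,0,0,0,0,49,0, 0,0,0,0,0,49,0, 0,0,0,0,0,49,0, 0,0,0,0,0,0,0]'; python3 -m crank '[0,0,0,14,0,0,0, 0,0,0,9,0,0,0, 0,0,0,5,0,0,0, 0,0,0,0,0,0,0]'
```

```text
clock: 12.68
tool_pos: [0.5346, 0.1507, 0.242]
orientation: [180.0, 0.0, 2.1]
force: [-0.7, -0.8, -0.7]
opening: 0.0003
gripper_force: 0.0
clock: 13.18
tool_pos: [0.5315, 0.1461, 0.0926]
orientation: [179.8, 0.4, 1.8]
force: [0.4, -1.2, 0.4]
opening: 0.0
gripper_force: 0.0
clock: 13.68
tool_pos: [0.5606, 0.1489, 0.0964]
orientation: [-180.0, 0.2, 1.9]
force: [-9.9, 2.2, 6.6]
opening: 0.0001
gripper_force: 5.0
```

```bash
python3 -m crank '[0,0,0,4,0,0,0, 0,0,0,0,0,0,0]'; python3 -m crank '[0,0,0,-20,0,0,0, 0,0,0,-30,0,0,0, 0,0,0,0,0,-50,0, 0,0,0,0,0,-60,0, 0,0,0,0,0,0,0]'
```

```text
clock: 13.92
tool_pos: [0.5617, 0.149, 0.0959]
orientation: [180.0, 0.4, 1.9]
force: [-21.3, 5.8, 11.5]
opening: 0.0005
gripper_force: 10.6
clock: 14.55
tool_pos: [0.5195, 0.1491, 0.2126]
orientation: [-179.7, -0.6, 1.9]
force: [-0.5, 0.2, -0.7]
opening: 0.0008
gripper_force: 0.0
```

The strap is firmly on its stop and the robot is clear of everything.

```bash
python3 -m crank '[0,0,0,0,0,0,0, 0,0,0,0,0,0,0]' | head -1; python3 -c "
from h import *
print(ctrl.close_job())"
```

```text
clock: 14.8
the job is handed in; nothing more can be done
None
```

The strap is home against its stop pin, the cam lever was then pushed fully down, and the job was handed in at about 15 s; the shaft and bystanders showed no visible shift, but pad force couldn't be measured and no verdict was returned.

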